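# Fit the open exhaust collar onto the damper stem

### The job

Lift the open brass exhaust collar out of its parking cradle, set it down flat on the bench and let go of it, so that you can take it again by its black grip. Then slide it sideways, gap first, onto the steel stem of the exhaust damper under the red cap until the stem is well inside the bore, and leave it lying flat on the seat. Leave the lamp and the other things on the bench as they are.

Things in the scene. Friction and masses are not known exactly. Their poses are not given: they have to be found in the camera images.
- collar: Open C-shaped brass collar with a black tail, loose, 0.12-0.24 kg. Origin: bore centre, on the underside; z up when flat, +x out through the gap, tail to -x. Octagonal ring 12 mm high, 54 mm across outer flats (parallel side faces at y = +-27, 22 mm long), bore 28 mm. Centre of mass near x = -10 mm. Starts level in the cradle, underside 16 mm above the bench; lifts straight up.
- collar_gap (a point): Middle of the collar's gap at its narrowest (20 mm wide), 10 mm ahead (+x) of the bore centre, 6 mm above the underside. The gap flares outwards to 38 mm at the horn ends, 19 mm ahead of the bore centre.
- collar_grip (a point): Middle of the collar's black bakelite grip, 70 mm behind (-x of) the bore centre and 22 mm above the underside. The grip is an upright fin 10 mm thick (in y), 26 mm long (x -83 to -57), 32 mm high from the underside; a black bar 10 mm wide and 12 mm high joins it to the ring.
- cradle: Fixed parking cradle; origin on the bench under the parked ring's centre, axes as the parked collar. Dark pedestal 40 mm wide, 16 mm high, x -95 to 20; the ring's sides overhang it by 7 mm. Two aluminium spacer blocks (20 mm wide, 52 mm high, x -88 to -40) flank the tail in a 16 mm slot open at the top, so the black grip cannot be taken there.
- stem: Exhaust damper, fixed, round about its upright axis: the collar may come from any side. Origin on the bench. Foot 90 mm dia to z = 8 mm, column 52 dia, flat steel seat 72 dia with top at z = 40, bare stem 14 dia from z = 40 to 66, red cap 68 dia from 66 to 72, knob 14 dia to 78. The cap is wider than the ring, so the ring cannot go under it held by its sides.
- stem_seat (a point): Centre of the seat's top face, on the stem's axis, 40 mm above the bench.
- turntable: Small chrome turntable, fixed, 130 mm diameter, top 32 mm above the bench; origin under its centre.
- lamp: Frosted metal halide lamp standing on the turntable, loose, 62 mm diameter, 150 mm tall, brass foot 41 mm diameter; origin at the centre of its foot. Not to be disturbed.
- socket_cover: Black bakelite socket cover, loose, 68 mm diameter, 47 mm tall; origin under its centre. Not to be disturbed.
- sight_window: Round green glass sight window in a brass rim, loose, lying flat, 72 mm diameter, 10 mm thick; origin under its centre. Not to be disturbed.
- screwdriver: Screwdriver, loose, lying on the bench beyond the work. Not to be disturbed.
- screw_jar: Closed amber jar of screws, loose, 52 mm diameter, 60 mm tall; origin under its centre. Not to be disturbed.
Things that resemble listed ones, but are neither listed nor needed, are in the scene too. Leave any white look-alike of the collar alone. Of the things that look like the stem, the smallest one is meant.

How it is judged:
By the outcome, as a careful person would: the job done as asked, in the order asked, and still so for the second after the job is handed in, with the robot touching nothing.
It also fails if it takes over 54 s, if anything falls off the work surface, if the arm or the gripper's body presses on something with over 40 N, if the wrist force passes 120 N, or if a joint passes its speed limit or range.

### The arm

A 6-joint arm with a two-finger parallel gripper is mounted at the origin on the work surface. World frame = base frame: x ahead of the robot, y to its left, z up, the work surface at z = 0. Lengths are in mm, angles in rad, forces in N, time in s.
With the tool pointing down it reaches from about 275 to 975 mm from the base axis. Payload 8.4 kg.
Tool frame: the origin (TCP) lies at the very end of the fingers, on their centre line; the grasp point (between the pads) lies 19 mm behind it (ctrl.grasp_offset is the distance from the TCP to the grasp point, in mm); z points along the fingers, y is the line along which they close (so a half turn about z gives the same grasp; the last joint's range is limited). The gripper opens to 92 mm and grips with 3 to 60 N. Pads are 20 mm wide; open, the fingers measure 128 mm over their backs; the gripper's body (75 mm by 189 mm) begins 69 mm behind the grasp point.
Start: joints at [-1.295, 0.353, 1.633, -0, 1.155, -0.002], TCP at [171.399, -601.041, 193.783] pointing down, gripper open.
Joint ranges: [-2.63, 2.63], [-0.92, 2.1], [0.06, 2.66], [-1.3, 4.44], [0, 2.69], [-3.02, 3.02]. Speed limits (rad/s): [2.22, 2.22, 2.79, 3.14, 3.14, 3.14].

### API

Orientations are given as a unit quaternion [w, x, y, z].
In Python, from cell import ctrl gives the robot as it stands.
- The arm moves only by the shell command python3 -m pendant 'ROWS' [OPENING] [FORCE]. ROWS is JSON, a list of rows, each a list of 4 numbers: the shift along the tool's x, y, z each as a share of 500 mm, from -1 to 1, then the turn about the tool's z as a share of 90 degrees, from -1 to 1. In form: [[x, y, z, turn], ...]. A call has 1 to 5 rows; each row is the pose to reach, as a shift and turn from the pose commanded when the call began, along the tool's axes at that moment; what a row does not reach only later rows make up. A row lasts 1/12 s, in which the tool goes at most 41.7 mm and 7.16 degrees, less where a joint would pass 70% of its speed; a pose out of reach is approached as far as the arm can. A call with a number of a shift or a turn outside -1 to 1 is refused whole. A call with a gripper value outside its range is refused whole. OPENING is the opening, from 0 (shut) to 1 (fully open), set as the call begins (- or left out, the last holds). The fingers move at their own pace and stop on an object; FORCE is the grip in N (left out, the last holds). Time passes only in rows, so rows that repeat a pose let the fingers close. It gives the time, the measured TCP pose, the force, the opening and the grip force at its end, in the units of the state.
- ctrl.observe(): the state, without advancing time (a new reading comes with each control period).
- ctrl.camera(name): name is "side" or "top" or "wrist"; returns (picture, depth): 400x640x3 uint8, red, green, blue; 400x640 float32, mm along the optical axis (not along the pixel's ray), 0 where there is no reading.
- ctrl.camera_model(name): a dict with "fx", "fy", "cx", "cy" (pixels), "cam_to_world" (4x4, takes a point from camera to world coordinates). Camera axes: x right, y down, z forward; pixel columns grow to the right and rows downward; lengths in mm; the calibration is good to about 2 mm. The wrist camera is an equidistant fisheye: a pixel r from the principal point sees the ray r / f radians off the axis. A picture is of the moment at which its call begins: read the wrist's pose just before it. camera_model takes no time and is no camera call; for the wrist camera it gives the pose at the moment of the call.
- ctrl.close_job(): hands the job in; it is judged then, once.
The state is a dict: "time_s": time; "joints": joint angles; "joint_vel": joint speeds; "effort": joint torques, N m; "ee_pos": TCP position; "eef_rot": TCP orientation; "wrist_force": force on the tool from outside, world axes, zero at the start; "torque": the same for the moment, N m; "width": finger opening in mm; "grip_force": force on a finger pad.
Only numpy, scipy, OpenCV 4.12 (cv2) and the standard library are available. Lean on these libraries where they do the work, as an engineer would, in place of code of your own. Each camera call takes 0.05 s, during which the arm holds its last target. There are 200 camera calls.

## Working session

There is one attempt and no reset: what is moved stays moved. The work goes in short steps, Python scripts to look and compute and a shell command to move; the robot and the scene stay as the last step left them, time stands still between calls to the robot, and variables do not carry over. Pictures are saved under pics/ and viewed, at most 10 in all, crops included, and the job is handed in when it is done.

```bash
mkdir -p pics; ls; cat > h.py <<'E'
import numpy as np, cv2, pickle
from cell import ctrl
def grab(n,tag):
    m=ctrl.camera_model(n); p,d=ctrl.camera(n)
    pickle.dump((p,d,m),open(f'pics/{tag}.pkl','wb')); cv2.imwrite(f'pics/{tag}.png',p[:,:,::-1]); return p,d,m
def load(tag): return pickle.load(open(f'pics/{tag}.pkl','rb'))
def cloud(d,m):
    v,u=np.mgrid[:d.shape[0],:d.shape[1]]
    P=np.stack([(u-m['cx'])/m['fx']*d,(v-m['cy'])/m['fy']*d,d,np.ones_like(d)],-1)
    return (P@np.array(m['cam_to_world']).T)[...,:3]
def plane(m,u,v,z):
    T=np.array(m['cam_to_world']); r=T[:3,:3]@np.array([(u-m['cx'])/m['fx'],(v-m['cy'])/m['fy'],1]); o=T[:3,3]
    return o+r*(z-o[2])/r[2]
E
python3 - <<'E'
from h import *
s=ctrl.observe(); print(s['time_s'],s['ee_pos'],s['eef_rot'],s['width'])
for n in('top','side'):
    p,d,m=grab(n,n+'0'); print(n,m['fx'],m['cx'],m['cy'],np.round(m['cam_to_world'],3).tolist())
E
```

```text
pics
0.0 [ 171.26161871 -600.53997057  193.08636439] [-6.68126124e-04  9.90368710e-01  1.38453473e-01 -8.32178427e-05] 91.68205247020909
top 454.4009973408541 322.3945010588896 201.4386561214058 [[-0.019, -0.998, 0.056, 444.533], [-1.0, 0.02, 0.012, 3.848], [-0.013, -0.055, -0.998, 1599.831], [0.0, 0.0, 0.0, 1.0]]
side 365.8000811891402 318.38197923822185 200.64558223918766 [[-0.993, -0.07, 0.098, 422.168], [-0.12, 0.573, -0.81, 1007.306], [0.001, -0.816, -0.578, 755.453], [0.0, 0.0, 0.0, 1.0]]
```

View pics/top0.png

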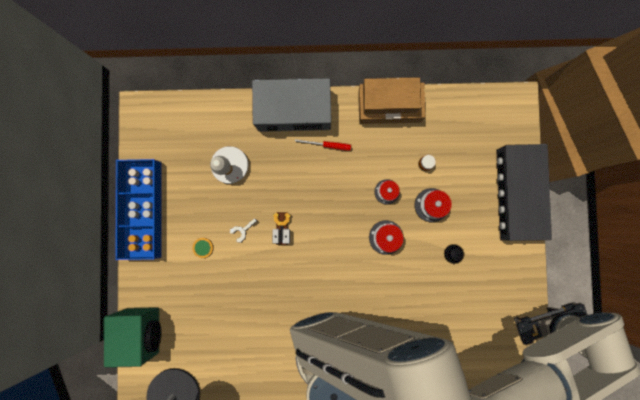

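View pics/side0.png

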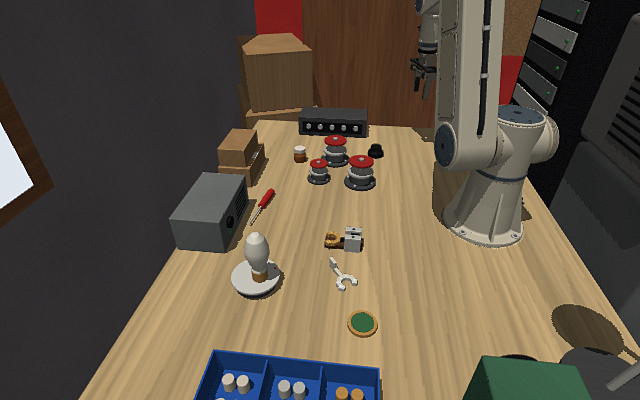

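Top view: brass collar at about (283,219) with cradle blocks at (282,237), white look-alike at (243,230). There are three red-capped dampers, at (388,191), (434,205) and (387,238). The one at (388,191) looks smallest. I'll confirm with measurements and a crop.

```bash
python3 - <<'E'
from h import *
p,d,m=load('top0'); C=cloud(d,m)
hsv=cv2.cvtColor(p,cv2.COLOR_RGB2HSV); H,S,V=[hsv[...,i].astype(int) for i in range(3)]
red=(((H<6)|(H>174))&(S>170)&(V>90)).astype(np.uint8)
n,l,st,ce=cv2.connectedComponentsWithStats(red)
for i in range(1,n):
    if st[i,4]>60:
        q=C[l==i]; z=np.median(q[:,2]); c=plane(m,*ce[i],z)
        print('red',ce[i].round(1),st[i].tolist(),'z',z.round(1),'c',c.round(1),'D',(2*np.sqrt(st[i,4]/np.pi)*d[l==i].mean()/m['fx']).round(1))
roi=np.zeros_like(red); roi[205:250,265:300]=1
br=((H>8)&(H<25)&(S>150)&(V>60)&(roi>0))
z=C[...,2]
hi=(roi>0)&(z>40); q=C[hi]; print('blocks',q.mean(0).round(1),hi.sum(), q.min(0).round(1),q.max(0).round(1),np.median(q[:,2]))
r=cv2.minAreaRect(np.argwhere(hi)[:,::-1].astype(np.float32)); print(r, plane(m,*r[0],52))
mid=(roi>0)&(z>20)&(z<36)&(np.arange(400)[:,None]<232); q=C[mid]; print('ring?',q.min(0).round(1),q.max(0).round(1),q.mean(0).round(1),mid.sum())
print('bench z',np.median(z[260:280,240:340]))
a=cv2.resize(p[195:255,225:305],None,fx=5,fy=5,interpolation=cv2.INTER_CUBIC)
b=cv2.resize(p[170:260,360:460],None,fx=3.33,fy=3.33,interpolation=cv2.INTER_CUBIC)[:300,:333]
h=min(a.shape[0],b.shape[0]); cv2.imwrite('pics/crop1.png',np.hstack([a[:h],b[:h]])[:,:,::-1])
E
```

```text
red [336.9 145.5] [323, 142, 28, 9, 158] z 23.5 c [727.1 -31.8  23.5] D 49.6
red [389.3 190.2] [380, 181, 19, 19, 268] z 72.0 c [ 563.1 -203.7   72. ] D 62.2
red [437.4 203.8] [425, 190, 26, 28, 519] z 97.1 c [ 512.8 -357.6   97.1] D 84.4
red [389.6 238. ] [377, 225, 26, 27, 533] z 97.5 c [ 403.4 -196.9   97.5] D 84.9
blocks [417.5 157.1 141.8] 207 [391.6   3.8  42. ] [ 444.5  193.2 1599.8] 52.33099393683392
((285.7718505859375, 224.42672729492188), (38.431617736816406, 26.663549423217773), 88.15238952636719) [454.82284178 148.66884942  52.        ]
ring? [432.1 136.   20.2] [498.7 194.5  35.7] [469.1 165.7  27.4] 158
bench z 0.3695443876238187
```

View pics/crop1.png

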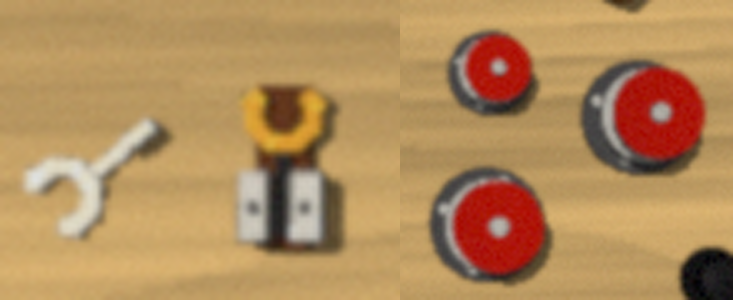

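Three red caps: (389,190) has z 72 and diameter about 62–68. The other two, (437,204) and (390,238), have z 97 and diameter about 84. So (389,190) is the stem, at about (563,-204). The brass collar is the one in the cradle at (283,219), gap toward world +x. I'll work out the transfer to a hover above it.

```bash
cat >> h.py <<'E'
def pose(s=None):
    s=s or ctrl.observe(); w,x,y,z=s['eef_rot']
    return np.array([*s['ee_pos'],np.degrees(np.arctan2(2*(x*y+w*z),1-2*(y*y+z*z)))])
def plan(wps,cur=None):
    # one row set per waypoint (x,y,z,angle of tool x in deg)
    c=pose() if cur is None else np.array(cur,float)
    for t in wps:
        t=np.array(t,float); a=np.radians(c[3]); dx,dy,dz,da=t-c; da=(da+180)%360-180
        r=[(np.cos(a)*dx+np.sin(a)*dy)/500,(np.sin(a)*dx-np.cos(a)*dy)/500,-dz/500,-da/90]
        n=max(np.linalg.norm([dx,dy,dz])/41.7,abs(da)/7.16)
        print(np.round(r,4).tolist(),'rows',round(n,1)); c=t
E
python3 - <<'E'
from h import *
m=ctrl.camera_model('wrist'); print({k:(np.round(v,3).tolist()) for k,v in m.items()})
c=pose();print(c)
e=np.array([440,165,230,180.]); plan([c+(e-c)*k/5 for k in range(1,6)])
E
```

```text
{'fx': 309.707, 'fy': 309.707, 'cx': 319.745, 'cy': 197.211, 'cam_to_world': [[0.274, -0.931, -0.243, 239.819], [-0.962, -0.265, -0.068, -581.674], [-0.001, 0.252, -0.968, 384.414], [0.0, 0.0, 0.0, 1.0]]}
[ 171.27868778 -600.58058479  193.14267924   15.91676038]
[0.1873, -0.265, -0.0147, -0.3646] rows 4.6
[0.3011, -0.1212, -0.0147, -0.3646] rows 4.6
[0.3187, 0.0613, -0.0147, -0.3646] rows 4.6
[0.2346, 0.2243, -0.0147, -0.3646] rows 4.6
[0.0756, 0.3156, -0.0147, -0.3646] rows 4.6
```

```bash
P="python3 -m pendant"
$P '[[0.187,-0.265,-0.015,-0.365],[0.187,-0.265,-0.015,-0.365],[0.187,-0.265,-0.015,-0.365],[0.187,-0.265,-0.015,-0.365],[0.187,-0.265,-0.015,-0.365]]' 1 >/dev/null
$P '[[0.301,-0.121,-0.015,-0.365],[0.301,-0.121,-0.015,-0.365],[0.301,-0.121,-0.015,-0.365],[0.301,-0.121,-0.015,-0.365],[0.301,-0.121,-0.015,-0.365]]' >/dev/null
$P '[[0.319,0.061,-0.015,-0.365],[0.319,0.061,-0.015,-0.365],[0.319,0.061,-0.015,-0.365],[0.319,0.061,-0.015,-0.365],[0.319,0.061,-0.015,-0.365]]' >/dev/null
$P '[[0.235,0.224,-0.015,-0.365],[0.235,0.224,-0.015,-0.365],[0.235,0.224,-0.015,-0.365],[0.235,0.224,-0.015,-0.365],[0.235,0.224,-0.015,-0.365]]' >/dev/null
$P '[[0.076,0.316,-0.015,-0.365],[0.076,0.316,-0.015,-0.365],[0.076,0.316,-0.015,-0.365],[0.076,0.316,-0.015,-0.365],[0.076,0.316,-0.015,-0.365]]'
python3 - <<'E'
from h import *
print(pose())
p,d,m=grab('wrist','w1')
print(np.round(m['cam_to_world'],3).tolist())
E
```

```text
time_s: 2.18
ee_pos: [440.8, 170.6, 231.6]
eef_rot: [0.001, -0.006, 1.0, 0.001]
wrist_force: [-0.3, -0.7, 0.1]
width: 91.9
grip_force: 0.0
[ 440.78792645  170.63869231  231.56776122 -179.27479868]
[[-0.012, 0.967, 0.253, 370.447], [1.0, 0.011, 0.005, 169.077], [0.002, 0.253, -0.967, 422.713], [0.0, 0.0, 0.0, 1.0]]
```

View pics/w1.png

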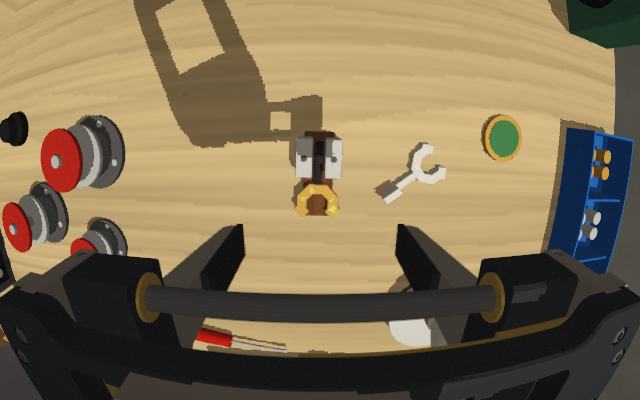

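Wrist view: collar ring at (317,201), blocks at (319,158), white look-alike at (415,172). Measuring by casting rays onto the ring-top plane (z 28) and the block-top plane (z 52).

```bash
cat >> h.py <<'E'
def fplane(m,u,v,z):
    u=np.asarray(u,float);v=np.asarray(v,float)
    X=(u-m['cx'])/m['fx'];Y=(v-m['cy'])/m['fy'];t=np.hypot(X,Y)+1e-9
    r=np.stack([X/t*np.sin(t),Y/t*np.sin(t),np.cos(t)],-1)
    T=np.array(m['cam_to_world']);r=r@T[:3,:3].T;o=T[:3,3]
    return o+r*((z-o[2])/r[...,2])[...,None]
def mask(p,roi,lo,hi):
    k=np.zeros(p.shape[:2],np.uint8);u0,v0,u1,v1=roi
    k[v0:v1,u0:u1]=cv2.inRange(cv2.cvtColor(p,cv2.COLOR_RGB2HSV),lo,hi)[v0:v1,u0:u1];return k
E
python3 - <<'E'
from h import *
p,d,m=load('w1')
def rep(n,k,z):
    n_,l,st,_=cv2.connectedComponentsWithStats(k)
    for i in range(1,n_):
        if st[i,4]<60: continue
        v,u=np.nonzero(l==i); q=fplane(m,u,v,z)[:,:2].astype(np.float32)
        r=cv2.minAreaRect(q); print(n,st[i].tolist(),'rect',np.round(r[0],1),np.round(r[1],1),round(r[2],1),'x',q[:,0].min(),q[:,0].max(),'y',q[:,1].min(),q[:,1].max())
rep('brass',mask(p,(285,178,350,222),(12,140,110),(28,255,255)),28)
rep('block',mask(p,(285,125,350,185),(0,0,120),(179,60,255)),52)
v,u=np.nonzero(mask(p,(285,178,350,222),(12,140,110),(28,255,255)))
t=np.hypot((u-m['cx'])/m['fx'],(v-m['cy'])/m['fy'])
print('depth', np.median(d[v,u]))
for px in [(310,203),(317,190),(306,158),(333,158)]: print(px,p[px[1],px[0]],d[px[1],px[0]])
E
```

```text
brass [294, 184, 46, 33, 855] rect [477.8 166.8] [43.9 60. ] 0.7 x 455.7396 499.9351 y 136.97414 197.0103
block [325, 140, 18, 39, 508] rect [419.7 186.6] [19.7 47.1] 88.8 x 396.3657 443.05096 y 176.70905 196.82162
block [295, 151, 17, 27, 330] rect [426.2 150.2] [31.9 19.4] 0.4 x 410.28067 442.13895 y 140.51476 160.00644
depth 409.10406
(310, 203) [110  65  37] 422.8236
(317, 190) [214 169  75] 406.09296
(306, 158) [116 112 106] 370.539
(333, 158) [93 90 86] 370.09537
```

Collar bore centre is about (482,167.5), from the ring's x span, the block front face and the slot. Yaw is about 0, which agrees with the top view. For the grasp I'll keep the fingertips just below the ring so it can be set down on the bench afterwards. The opening stays limited because of the white look-alike.

```bash
python3 - <<'E'
from h import *
print(pose())
plan([(479,167.5,70,180.3),(479,167.5,18.5,180.3)])
p,d,m=load('w1')
k=mask(p,(365,135,450,215),(0,0,150),(179,50,255));v,u=np.nonzero(k);q=fplane(m,u,v,12);i=q[:,1].argmin();print('white',q[i],u[i],v[i])
E
```

```text
[ 439.38643684  168.11092869  231.05318867 -179.07797185]
[-0.0792, -0.0025, 0.3221, 0.0069] rows 4.0
[-0.0, 0.0, 0.103, -0.0] rows 1.2
white [479.32746613 259.31265567  12.        ] 383 199
```

```bash
P="python3 -m pendant"
$P '[[-0.079,-0.002,0.322,0.005],[-0.079,-0.002,0.322,0.005],[-0.079,-0.002,0.322,0.005],[-0.079,-0.002,0.322,0.005],[-0.079,-0.002,0.322,0.005]]' 0.78
$P '[[0,0,0,0],[0,0,0,0]]'
python3 - <<'E'
from h import *
print(pose()); p,d,m=grab('wrist','w2'); plan([(479,167.5,18.5,180.3)])
E
```

```text
time_s: 2.65
ee_pos: [474.2, 162.0, 63.3]
eef_rot: [-0.005, 0.004, 1.0, -0.002]
wrist_force: [-1.7, -0.5, 0.2]
width: 71.6
grip_force: 0.0
time_s: 2.82
ee_pos: [478.4, 164.1, 71.7]
eef_rot: [0.0, 0.003, 1.0, 0.0]
wrist_force: [-0.2, 0.4, 0.8]
width: 71.9
grip_force: 0.0
[478.41902944 164.11724508  71.73946624 179.63116238]
[0.0002, 0.006, 0.1081, -0.0071] rows 1.3
```

View pics/w2.png

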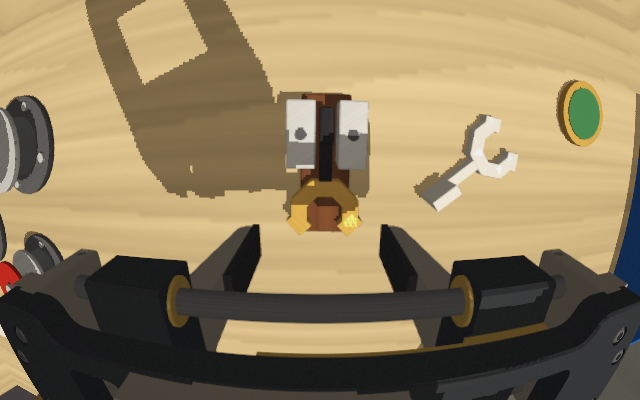

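The view shows the ring at (322,205) and the slot at (326,140), with the fingers centred on about 320. I'll re-measure with the ring closer.

```bash
python3 - <<'E'
from h import *
for tag in('w2','w3'):
    p,d,m=load('w2') if tag=='w2' else grab('wrist','w3')
    print(pose(), np.array(m['cam_to_world'])[:3,3].round(1))
    k=mask(p,(280,175,370,240),(14,120,60),(30,255,255)); k=cv2.morphologyEx(k,cv2.MORPH_OPEN,np.ones((3,3)))
    v,u=np.nonzero(k); q=fplane(m,u,v,28); print('brass x',q[:,0].min(),q[:,0].max(),'y',np.percentile(q[:,1],[0,1,99,100]))
    for z,zz in((52,0),):
        k=mask(p,(280,90,375,180),(0,0,90),(179,60,255)); n,l,st,_=cv2.connectedComponentsWithStats(k)
        for i in range(1,n):
            if st[i,4]>200:
                v,u=np.nonzero(l==i); q=fplane(m,u,v,52)
                for x in(405,420,435):
                    s=q[abs(q[:,0]-x)<3]; print(x,len(s) and (s[:,1].min().round(1),s[:,1].max().round(1)))
                print('xmax',q[:,0].max())
plan([(479,167.5,18.5,180.3)])
E
```

```text
[479.10309381 164.52154194  72.56044245 179.66040697] [408.3 164.3 263. ]
brass x 454.0149748994561 501.4196280058304 y [137.31502691 139.29528519 194.50370944 197.01254363]
405 (np.float64(141.4), np.float64(161.1))
420 (np.float64(141.2), np.float64(161.0))
435 (np.float64(140.9), np.float64(160.2))
xmax 442.34058956432057
405 (np.float64(175.9), np.float64(197.0))
420 (np.float64(175.2), np.float64(196.5))
435 (np.float64(175.2), np.float64(196.0))
xmax 443.1489799086741
[479.451581   164.70247372  72.9464621  179.67806496] [408.6 164.5 263.7]
brass x 454.19174541982557 500.8192894471936 y [136.88068767 139.34670047 194.27439973 196.70109661]
405 (np.float64(141.0), np.float64(161.5))
420 (np.float64(140.8), np.float64(161.3))
435 (np.float64(140.5), np.float64(160.5))
xmax 442.5182367170669
405 (np.float64(176.3), np.float64(196.8))
420 (np.float64(175.6), np.float64(196.2))
435 (np.float64(174.9), np.float64(195.8))
xmax 443.3235572872429
[0.0009, 0.0056, 0.1089, -0.0069] rows 1.3
```

```bash
P="python3 -m pendant"
$P '[[0,0.002,0.03,0.013],[0,0.005,0.06,0.013],[0,0.005,0.085,0.013],[0,0.005,0.103,0.013],[0,0.005,0.103,0.013]]'
$P '[[0,0,0,0],[0,0,0,0],[0,0,0,0]]'
python3 - <<'E'
from h import *
p=[pose() for _ in range(5)];print(np.mean(p,0)); 
E
```

```text
time_s: 3.33
ee_pos: [478.2, 166.9, 19.2]
eef_rot: [0.0, 0.013, 1.0, 0.0]
wrist_force: [-0.7, -0.9, -0.6]
width: 71.8
grip_force: 0.0
time_s: 3.58
ee_pos: [479.0, 167.1, 19.9]
eef_rot: [0.001, 0.013, 1.0, 0.0]
wrist_force: [-0.3, -0.8, -0.1]
width: 71.8
grip_force: 0.0
[478.99719844 167.13403579  19.88082253 178.54308526]
```

```bash
P="python3 -m pendant"
$P '[[0,0,0.003,0],[0,0,0.003,0]]'
$P '[[0,0,0,0],[0,0,0,0],[0,0,0,0],[0,0,0,0],[0,0,0,0]]' 0.4 30
$P '[[0,0,-0.01,0],[0,0,-0.03,0],[0,0,-0.06,0],[0,0,-0.09,0],[0,0,-0.12,0]]'
$P '[[0,0,0,0],[0,0,0,0],[0,0,0,0]]'
python3 - <<'E'
from h import *
print(pose()); grab('wrist','w4')
E
```

```text
time_s: 3.75
ee_pos: [478.5, 166.9, 17.6]
eef_rot: [0.0, 0.013, 1.0, 0.0]
wrist_force: [0.9, -1.6, 0.4]
width: 71.5
grip_force: 0.0
time_s: 4.17
ee_pos: [478.2, 166.9, 17.2]
eef_rot: [-0.0, 0.013, 1.0, -0.0]
wrist_force: [-0.7, 0.5, 0.6]
width: 40.1
grip_force: 0.0
time_s: 4.58
ee_pos: [478.3, 166.9, 78.8]
eef_rot: [0.0, 0.013, 1.0, 0.0]
wrist_force: [-0.0, 0.1, 0.4]
width: 36.6
grip_force: 0.0
time_s: 4.83
ee_pos: [478.0, 166.8, 77.1]
eef_rot: [0.0, 0.013, 1.0, 0.0]
wrist_force: [0.2, -0.4, -0.8]
width: 37.0
grip_force: 0.0
[478.03107976 166.81261283  77.13387383 178.54495464]
```

View pics/w4.png

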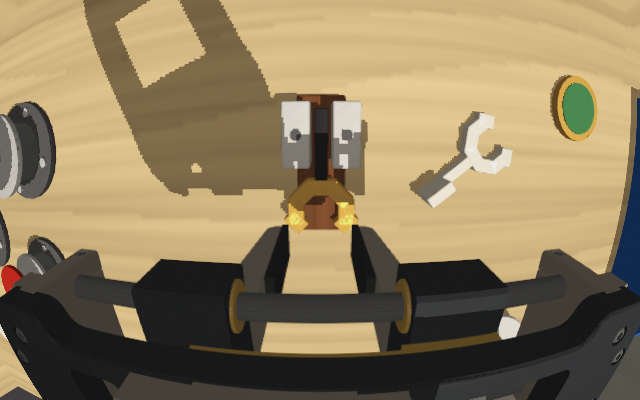

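The grasp missed. The width went to 37 with no force, and the ring is still in the cradle at (320,203) while the fingertips show at (290,228) and (352,228). I'll check heights and ring position from depth.

```bash
cat >> h.py <<'E'
def fcloud(d,m):
    v,u=np.mgrid[:d.shape[0],:d.shape[1]].astype(float)
    X=(u-m['cx'])/m['fx'];Y=(v-m['cy'])/m['fy'];t=np.hypot(X,Y)+1e-9
    P=np.stack([X/t*np.tan(t)*d,Y/t*np.tan(t)*d,d,np.ones_like(d)],-1)
    return (P@np.array(m['cam_to_world']).T)[...,:3]
E
python3 - <<'E'
from h import *
for t in('w1','w3','w4'):
    p,d,m=load(t);C=fcloud(d,m)
    k=mask(p,(280,170,370,240),(14,120,60),(30,255,255)); k=cv2.morphologyEx(k,cv2.MORPH_OPEN,np.ones((3,3)))
    q=C[k>0]; q=q[(q[:,2]<60)]; print(t,'brass',q.min(0).round(1),q.max(0).round(1),np.median(q,0).round(1))
    print(' bench z',np.median(C[150:180,440:460,2]).round(1),np.median(C[100:150,220:260,2]).round(1),'block',np.percentile(C[100:165,285:360,2],[50,90]).round(1))
p,d,m=load('w4');C=fcloud(d,m)
for uv in[(286,232),(288,230),(284,240),(354,232),(358,240),(284,250),(280,270)]: print(uv,p[uv[1],uv[0]],C[uv[1],uv[0]].round(1))
p,d,m=load('top0');C=cloud(d,m);print('top brass',[C[v,u].round(1).tolist() for u,v in((275,219),(291,219),(283,225))])
E
```

```text
w1 brass [455.2 134.7  -1.3] [509.3 197.5  30.7] [474.6 167.3  28.1]
 bench z 0.3 0.4 block [ 0.8 52.2]
w3 brass [ 4.553e+02  1.344e+02 -4.000e-01] [508.7 197.1  30.4] [473.7 167.6  28.2]
 bench z 0.7 0.4 block [51.9 53.2]
w4 brass [454.9 136.2  -0.9] [508.6 199.2  30.3] [473.9 166.9  28.1]
 bench z 1.4 0.4 block [51.9 53.2]
(286, 232) [22 20 22] [469.2 147.9 107.9]
(288, 230) [116  96  64] [470.  148.5 102.6]
(284, 240) [18 19 20] [468.6 148.3 121. ]
(354, 232) [22 22 22] [469.1 185.4 110.7]
(358, 240) [24 22 22] [469.  186.3 122.4]
(284, 250) [20 18 19] [474.  148.  121.5]
(280, 270) [19 20 19] [475.  148.3 142.1]
top brass [[474.5, 188.2, 25.6], [473.9, 134.8, 0.3], [453.2, 160.5, 28.6]]
```

```bash
python3 - <<'E'
from h import *
print(ctrl.grasp_offset, pose())
for t,z0 in(('w1',231.3),('w3',72.9),('w4',77.1)):
    p,d,m=load(t);C=fcloud(d,m);z=C[...,2]
    for a,b in((200,300),(340,440)):
        k=(z>z0-20)&(z<z0+80)&(C[...,0]>400); k[:,:a]=0;k[:,b:]=0;k[:205]=0;k[300:]=0
        v,u=np.nonzero(k); 
        if len(v)==0: continue
        q=C[k]; i=np.argsort(q[:,2])[:400:50]; print(t,len(q),[(u[j],v[j],*q[j].round(0).astype(int)) for j in i])
p,d,m=load('w4');cv2.imwrite('pics/w4c.png',cv2.resize(p[190:290,230:410],None,fx=4,fy=4)[:,:,::-1])
E
```

```text
18.700000000000003 [477.75449544 166.72425575  76.78185641 178.54718719]
w1 2084 [(np.int64(243), np.int64(234), np.int64(439), np.int64(124), np.int64(252)), (np.int64(237), np.int64(225), np.int64(432), np.int64(121), np.int64(255)), (np.int64(242), np.int64(249), np.int64(446), np.int64(124), np.int64(257)), (np.int64(241), np.int64(246), np.int64(443), np.int64(124), np.int64(259)), (np.int64(239), np.int64(231), np.int64(433), np.int64(124), np.int64(261)), (np.int64(239), np.int64(241), np.int64(439), np.int64(124), np.int64(263)), (np.int64(237), np.int64(231), np.int64(432), np.int64(124), np.int64(265)), (np.int64(240), np.int64(263), np.int64(451), np.int64(125), np.int64(267))]
w1 2050 [(np.int64(403), np.int64(224), np.int64(431), np.int64(220), np.int64(252)), (np.int64(396), np.int64(247), np.int64(445), np.int64(216), np.int64(255)), (np.int64(398), np.int64(233), np.int64(435), np.int64(216), np.int64(257)), (np.int64(402), np.int64(227), np.int64(430), np.int64(217), np.int64(259)), (np.int64(418), np.int64(229), np.int64(431), np.int64(227), np.int64(261)), (np.int6
[... 2014 characters left out ...]
(np.int64(263), np.int64(236), np.int64(468), np.int64(137), np.int64(117))]
w4 1824 [(np.int64(354), np.int64(225), np.int64(470), np.int64(187), np.int64(97)), (np.int64(352), np.int64(226), np.int64(469), np.int64(185), np.int64(102)), (np.int64(352), np.int64(246), np.int64(480), np.int64(185), np.int64(104)), (np.int64(352), np.int64(257), np.int64(486), np.int64(185), np.int64(107)), (np.int64(362), np.int64(231), np.int64(469), np.int64(190), np.int64(109)), (np.int64(353), np.int64(252), np.int64(481), np.int64(185), np.int64(111)), (np.int64(368), np.int64(235), np.int64(470), np.int64(193), np.int64(114)), (np.int64(363), np.int64(236), np.int64(469), np.int64(190), np.int64(117))]
```

View pics/w4c.png

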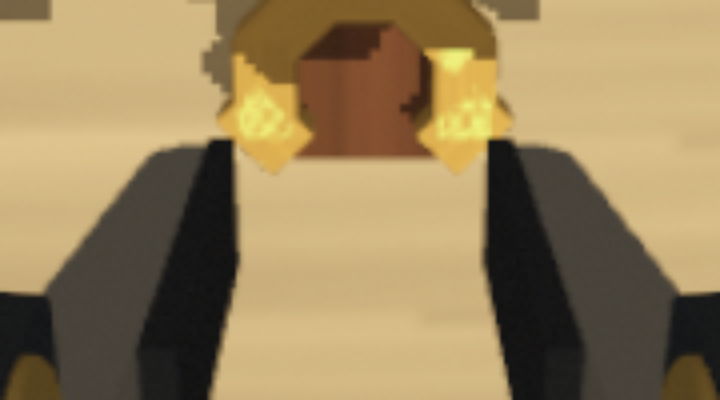

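The depth shows the real fingertips end about 20 mm above the reported TCP in all three pictures (252 vs 231, 93 vs 73, 97 vs 77). So the fingers closed above the ring. I'll correct for that offset and descend while watching the force.

```bash
P="python3 -m pendant"
$P '[[0,0,0,0],[0,0,0,0],[0,0,0,0],[0,0,0,0]]' 0.78 |tail -2
$P '[[0,0,0.03,0],[0,0,0.06,0],[0,0,0.09,0],[0,0,0.12,0],[0,0,0.12,0]]' |grep -E "pos|force"
$P '[[0,0,0.01,0],[0,0,0.02,0],[0,0,0.03,0],[0,0,0.036,0],[0,0,0.036,0]]' |grep -E "pos|force"
$P '[[0,0,0,0],[0,0,0,0]]'
```

```text
width: 61.6
grip_force: 0.0
ee_pos: [476.4, 166.3, 14.9]
wrist_force: [-1.3, 0.0, 0.4]
grip_force: 0.0
ee_pos: [478.0, 166.8, -1.0]
wrist_force: [-0.1, 0.2, 0.3]
grip_force: 0.0
time_s: 6.22
ee_pos: [478.4, 166.9, -0.5]
eef_rot: [0.0, 0.013, 1.0, 0.0]
wrist_force: [0.1, -0.2, 0.3]
width: 72.0
grip_force: 0.0
```

```bash
P="python3 -m pendant"
$P '[[0,0,0.002,0],[0,0,0.002,0],[0,0,0.002,0],[0,0,0.002,0],[0,0,0.002,0]]' 0.4 30
python3 - <<'E'
from h import *
s=ctrl.observe(); print(pose(s),s['width'],s['grip_force'],s['wrist_force'])
E
```

```text
time_s: 6.63
ee_pos: [478.0, 166.9, -1.7]
eef_rot: [-0.0, 0.013, 1.0, -0.0]
wrist_force: [-1.6, 0.6, 2.4]
width: 53.5
grip_force: 34.5
[477.99702228 166.87587187  -1.66566233 178.54734374] 53.47463133431863 34.53761093085632 [-1.56743425  0.63696788  2.43171781]
```

```bash
P="python3 -m pendant"
$P '[[0,0,-0.01,0],[0,0,-0.03,0],[0,0,-0.06,0],[0,0,-0.1,0],[0,0,-0.14,0]]' |grep -E "pos|force|width"
$P '[[0,0,-0.04,0],[0,0,-0.04,0],[0,0,-0.04,0]]'|grep -E "pos|force|width"
python3 - <<'E'
from h import *
grab('wrist','w5'); c=pose(); print(c); e=np.array([520,0,c[2],90.]); plan([c+((e-c)*k/3) for k in(1,2,3)],c)
E
```

```text
ee_pos: [478.0, 166.7, 69.5]
wrist_force: [0.8, 0.0, -1.8]
width: 53.5
grip_force: 34.5
ee_pos: [479.2, 167.2, 89.5]
wrist_force: [0.1, -0.7, -2.4]
width: 53.4
grip_force: 34.5
[478.29569957 166.8455229   88.45097564 178.5464451 ]
[-0.0306, -0.1105, -0.0, 0.3279] rows 4.1
[-0.0811, -0.0811, -0.0, 0.3279] rows 4.1
[-0.1105, -0.0306, -0.0, 0.3279] rows 4.1
```

View pics/w5.png

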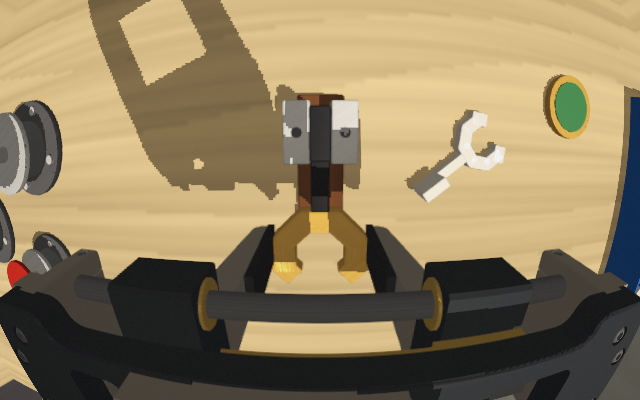

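The collar is held level between the fingers, with the ring at about (319,245) and the tail at (320,150). It clears the blocks. Now carrying it to an open spot with a quarter turn.

```bash
P="python3 -m pendant"
$P '[[-0.031,-0.11,0,0.328],[-0.031,-0.11,0,0.328],[-0.031,-0.11,0,0.328],[-0.031,-0.11,0,0.328],[-0.031,-0.11,0,0.328]]' |grep -E "pos|force|width"
$P '[[-0.081,-0.081,0,0.328],[-0.081,-0.081,0,0.328],[-0.081,-0.081,0,0.328],[-0.081,-0.081,0,0.328],[-0.081,-0.081,0,0.328]]' |grep -E "pos|force|width"
$P '[[-0.11,-0.031,0,0.328],[-0.11,-0.031,0,0.328],[-0.11,-0.031,0,0.328],[-0.11,-0.031,0,0.328],[-0.11,-0.031,0,0.328]]' |grep -E "pos|force|width"
$P '[[0,0,0.04,0],[0,0,0.08,0],[0,0,0.12,0],[0,0,0.17,0],[0,0,0.19,0]]'|grep -E "pos|force|width"
$P '[[0,0,0,0],[0,0,0,0],[0,0,0,0]]'
```

```text
ee_pos: [491.4, 110.9, 86.9]
wrist_force: [-0.6, 0.5, -2.4]
width: 53.5
grip_force: 34.5
ee_pos: [505.5, 55.6, 87.3]
wrist_force: [-0.6, 0.1, -2.2]
width: 53.6
grip_force: 34.5
ee_pos: [519.3, 0.4, 87.6]
wrist_force: [-0.1, -0.5, -2.0]
width: 53.9
grip_force: 34.5
ee_pos: [517.8, 0.9, -9.5]
wrist_force: [-1.2, 0.2, -2.0]
width: 53.3
grip_force: 34.5
time_s: 9.27
ee_pos: [520.5, 0.6, -5.8]
eef_rot: [0.0, 0.706, 0.708, 0.0]
wrist_force: [0.1, -0.9, -1.2]
width: 53.8
grip_force: 34.5
```

```bash
P="python3 -m pendant"
$P '[[0,0,0.006,0],[0,0,0.012,0],[0,0,0.018,0],[0,0,0.02,0],[0,0,0.02,0]]'|grep -E "pos|force"
$P '[[0,0,0.002,0],[0,0,0.003,0],[0,0,0.003,0]]'|grep -E "pos|force"
```

```text
ee_pos: [519.6, 0.4, -16.8]
wrist_force: [0.2, -0.1, -2.3]
grip_force: 34.5
ee_pos: [519.9, 0.4, -17.7]
wrist_force: [-2.5, -0.1, 6.3]
grip_force: 34.5
```

```bash
P="python3 -m pendant"
$P '[[0,0,0,0],[0,0,0,0],[0,0,0,0],[0,0,0,0],[0,0,0,0]]' 0.78 |grep -E "width|force"
$P '[[0,0,-0.02,0],[0,0,-0.06,0],[0,0,-0.1,0],[0,0,-0.16,0],[0,0,-0.2,0]]'|grep -E "pos|force|width"
$P '[[0,0,-0.01,0],[0,0,-0.01,0],[0,0,-0.01,0]]' |grep -E "pos|time"
python3 - <<'E'
from h import *
p,d,m=grab('wrist','w6'); print(pose()); C=fcloud(d,m)
k=mask(p,(270,150,370,300),(14,120,50),(30,255,255));k=cv2.morphologyEx(k,cv2.MORPH_OPEN,np.ones((3,3)))
k[(C[...,2]<8)|(C[...,2]>16)]=0
q=C[k>0];print('ring',q.min(0).round(1),q.max(0).round(1),len(q))
r=(C[...,2]>20)&(C[...,2]<40)&(abs(C[...,0]-520)<40)&(abs(C[...,1]-60)<60); q=C[r];print('fin',len(q),np.percentile(q,[2,50,98],axis=0).round(1))
bar=(C[...,2]>7)&(C[...,2]<16)&(p.max(2)<70)&(abs(C[...,0]-520)<25)&(C[...,1]>25)&(C[...,1]<60);q=C[bar];print('bar',len(q),np.percentile(q,[5,50,95],axis=0).round(1))
E
```

```text
wrist_force: [-0.0, 0.1, -0.2]
width: 71.4
grip_force: 0.0
ee_pos: [520.3, 0.4, 84.4]
wrist_force: [1.0, 0.1, 0.9]
width: 71.6
grip_force: 0.0
time_s: 11.02
ee_pos: [519.6, 0.4, 86.7]
[5.19072429e+02 4.27311773e-01 8.60302128e+01 8.99874576e+01]
ring [490.3 -25.    8.1] [550.1  22.1  14.4] 1664
fin 401 [[515.5  50.3  31. ]
 [520.3  63.8  32.4]
 [524.2  76.5  33.9]]
bar 303 [[515.1  26.1  11.2]
 [520.3  37.3  12.3]
 [524.6  47.   13.4]]
```

View pics/w6.png

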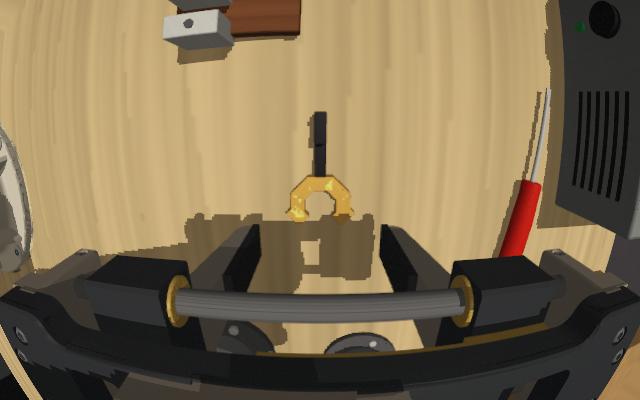

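The collar lies flat at about (320,200), tail at (320,140). The fin centre is (520.3, 63.6), which puts the bore at (520.2,-6.4) and yaw on axis. The ring extents match this. Regrasping by the fin.

```bash
P="python3 -m pendant"
$P '[[0.06,0.001,0,0],[0.126,0.001,0,0],[0.126,0.001,0.02,0],[0.126,0.001,0.05,0],[0.126,0.001,0.08,0]]' 0.5|grep -E "pos|force"
$P '[[0,0,0.02,0],[0,0,0.05,0],[0,0,0.08,0],[0,0,0.11,0],[0,0,0.118,0]]'|grep -E "pos|force"
$P '[[0,0,0,0],[0,0,0,0]]'|grep -E "pos|force|width"
```

```text
ee_pos: [519.5, 63.7, 45.1]
wrist_force: [-0.2, 0.3, -1.2]
grip_force: 0.0
ee_pos: [518.1, 62.8, -15.1]
wrist_force: [0.6, 0.3, 1.0]
grip_force: 0.0
ee_pos: [520.0, 63.2, -12.5]
wrist_force: [0.2, 0.2, -0.2]
width: 45.9
grip_force: 0.0
```

```bash
P="python3 -m pendant"
$P '[[0,0,0.002,0],[0,0,0.002,0],[0,0,0.002,0],[0,0,0.002,0],[0,0,0.002,0]]' 0.02 58|grep -E "pos|force|width"
$P '[[0,0,0,0],[0,0,0,0]]'|grep -E "pos|force|width"
$P '[[0,0,-0.01,0],[0,0,-0.03,0],[0,0,-0.06,0],[0,0,-0.09,0],[0,0,-0.12,0]]'|grep -E "pos|force|width"
$P '[[0,0,0,0],[0,0,0,0],[0,0,0,0]]'|grep -E "pos|force|width"
python3 - <<'E'
from h import *
p,d,m=grab('wrist','w7'); print(pose()); C=fcloud(d,m);z=C[...,2]
k=mask(p,(250,150,400,350),(12,110,40),(32,255,255));k[(z<40)|(z>80)]=0;k=cv2.morphologyEx(k,cv2.MORPH_OPEN,np.ones((3,3)))
q=C[k>0];print('ring',q.min(0).round(1),q.max(0).round(1),len(q))
for lo,hi in((-40,-25),(-25,-10),(-10,5),(5,30)):
    s=q[(q[:,1]>lo)&(q[:,1]<hi)]; print(lo,len(s),np.median(s,0).round(1) if len(s) else '')
E
```

```text
ee_pos: [520.6, 63.5, -12.8]
wrist_force: [0.1, 0.5, 0.1]
width: 15.3
grip_force: 0.0
ee_pos: [520.4, 63.5, -12.9]
wrist_force: [-1.4, -0.1, 4.1]
width: 9.8
grip_force: 58.0
ee_pos: [520.1, 63.4, 47.9]
wrist_force: [-0.0, 0.1, -2.2]
width: 9.1
grip_force: 58.0
ee_pos: [520.0, 63.4, 46.5]
wrist_force: [-0.3, 0.4, -2.6]
width: 9.8
grip_force: 58.0
[519.68177572  63.35641091  46.13842452  89.98459665]
ring [505.1 -20.5  60. ] [536.7  -3.9  73.2] 222
-40 0 
-25 200 [531.4 -14.7  70.6]
-10 22 [534.7  -8.3  71.5]
5 0
```

View pics/w7.png

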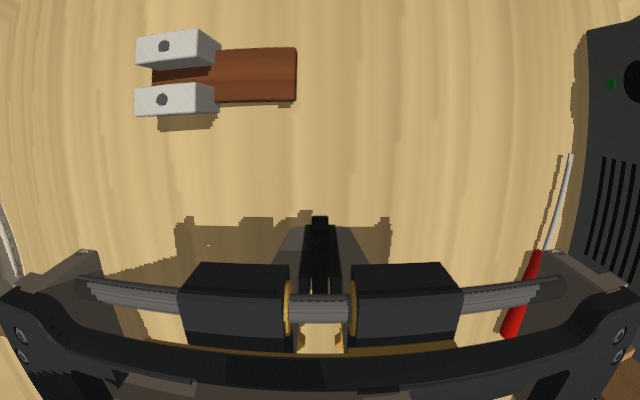

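This is my last picture view. It shows the collar held by the fin at (320,250), with the ring hidden behind the gripper and brass visible at about (304,338) and (337,338). The ring top reads z 70.6, matching level (71). From here I'll measure numerically: stem position from three views, with known references as a check.

```bash
python3 - <<'E'
from h import *
def red(p): 
    h=cv2.cvtColor(p,cv2.COLOR_RGB2HSV); return (cv2.inRange(h,(0,150,60),(7,255,255))|cv2.inRange(h,(172,150,60),(179,255,255)))>0
def grayknob(): pass
for t in('top0','side0','w1'):
    p,d,m=load(t); C=(fcloud if t[0]=='w' else cloud)(d,m)
    k=red(p)&(C[...,2]>66)&(C[...,2]<80)&(np.hypot(C[...,0]-563,C[...,1]+204)<60)
    if k.sum()<10: print(t,k.sum());continue
    v,u=np.nonzero(k); q=(fplane(m,u,v,72) if t[0]=='w' else np.array([plane(m,a,b,72) for a,b in zip(u,v)]))
    c,r=cv2.minEnclosingCircle(q[:,:2].astype(np.float32)); print(t,k.sum(),'circle',np.round(c,1),round(r,1),'mean',q[:,:2].mean(0).round(1),'z',np.median(C[k][:,2]).round(1), 'bbox',u.min(),v.min(),u.max(),v.max())
# reference: cradle blocks in top & side
for t,roi in(('top0',(268,224,298,246)),('side0',(340,222,366,238))):
    p,d,m=load(t);C=cloud(d,m);k=(C[...,2]>49)&(C[...,2]<55)&(p.min(2)>90)&(abs(C[...,0]-418)<40)&(abs(C[...,1]-168)<45)
    v,u=np.nonzero(k);q=np.array([plane(m,a,b,52) for a,b in zip(u,v)]);print(t,'blocks',k.sum(),q.min(0).round(1),q.max(0).round(1),((q.min(0)+q.max(0))/2).round(1),'true ~ (418.5,168.6)')
E
```

```text
top0 273 circle [ 564. -203.] 33.7 mean [ 563.4 -203.4] z 72.2 bbox 380 180 398 199
side0 122 circle [ 568.3 -196.9] 36.1 mean [ 566.9 -195.4] z 72.3 bbox 310 159 327 167
w1 229 circle [ 556.2 -201.3] 33.6 mean [ 544.3 -203.1] z 72.4 bbox 70 238 97 254
top0 blocks 105 [391.7 141.6  52. ] [440.1 193.   52. ] [415.9 167.3  52. ] true ~ (418.5,168.6)
side0 blocks 146 [396.  143.5  52. ] [442.6 204.1  52. ] [419.3 173.8  52. ] true ~ (418.5,168.6)
```

```bash
P="python3 -m pendant"
$P '[[0,0,-0.06,0],[0,0,-0.12,0],[0,0,-0.18,0],[0,0,-0.2,0],[0,0,-0.2,0]]'|grep -E "pos|force|width"
$P '[[-0.06,0.01,0,0],[-0.13,0.02,0,0],[-0.2,0.03,0,0],[-0.27,0.04,0,0],[-0.34,0.05,0,0]]'|grep -E "pos|force|width"
$P '[[-0.07,0.01,0,0],[-0.14,0.02,0,0],[-0.21,0.03,0,0],[-0.28,0.04,0,0],[-0.34,0.04,0,0]]'|grep -E "pos|force|width"
$P '[[0,0,0,0],[0,0,0,0],[0,0,0,0],[0,0,0,0]]'
python3 - <<'E'
from h import *
print(pose());p,d,m=grab('wrist','w8');print(pose());C=fcloud(d,m)
h=cv2.cvtColor(p,cv2.COLOR_RGB2HSV);k=((cv2.inRange(h,(0,150,60),(7,255,255))|cv2.inRange(h,(172,150,60),(179,255,255)))>0)
n,l,st,ce=cv2.connectedComponentsWithStats(k.astype(np.uint8))
for i in range(1,n):
    if st[i,4]<150: continue
    v,u=np.nonzero(l==i);zz=np.median(C[l==i][:,2]);q=fplane(m,u,v,72);c,r=cv2.minEnclosingCircle(q[:,:2].astype(np.float32));print(st[i],zz.round(1),np.round(c,1),round(r,1),q[:,:2].mean(0).round(1),'mid',((q.min(0)+q.max(0))/2).round(1))
E
```

```text
ee_pos: [521.8, 63.6, 148.4]
wrist_force: [0.4, -1.0, -2.5]
width: 9.4
grip_force: 58.0
ee_pos: [543.9, -107.8, 144.1]
wrist_force: [0.5, -0.1, -1.5]
width: 9.9
grip_force: 58.0
ee_pos: [564.5, -278.4, 143.6]
wrist_force: [0.6, -0.0, -2.3]
width: 9.7
grip_force: 58.0
time_s: 14.95
ee_pos: [564.5, -275.1, 145.4]
eef_rot: [-0.001, 0.707, 0.707, -0.0]
wrist_force: [0.9, -0.5, -1.2]
width: 9.5
grip_force: 58.0
[ 564.53128529 -275.06188042  145.36799101   90.02877516]
[ 564.84145524 -275.070535    145.87254559   90.05426537]
[453   0  22  21 408] 22.4 [698.5 -92.4] 15.6 [697.5 -93.9] mid [698.  -93.5  72. ]
[ 100   65   86  103 6493] 97.6 [ 392.2 -193.4] 51.7 [ 395.7 -194. ] mid [ 392.1 -193.9   72. ]
[ 283   78   80   78 4646] 72.3 [ 566.8 -202.9] 33.9 [ 566.8 -202.8] mid [ 567.1 -203.1   72. ]
[229 246  50  18 652] 97.5 [ 500.8 -331. ] 26.2 [ 503.4 -331. ] mid [ 500.8 -330.3   72. ]
```

Stem cap from nearly straight above: centre (566.9,-203.0), radius 33.9 against 34 stated, z 72.3. Now I'll back off to the +y side and lower to sliding height with the underside at about 46.

```bash
P="python3 -m pendant"
$P '[[0.08,0.004,0,0],[0.16,0.004,0,0],[0.24,0.004,0,0],[0.32,0.004,0,0],[0.39,0.004,0,0]]'|grep -E "pos|width"
$P '[[0.04,0,0,0],[0.04,0,0.05,0],[0.04,0,0.1,0],[0.04,0,0.15,0],[0.04,0,0.2,0]]'|grep -E "pos|width"
$P '[[0,0,0.01,0],[0,0,0.02,0],[0,0,0.024,0],[0,0,0.024,0],[0,0,0.024,0]]'|grep -E "pos|width"
$P '[[0,0,0,0],[0,0,0,0]]'
python3 - <<'E'
from h import *
print(pose());plan([(566.6,-60,33,90)])
for n in('top','side','wrist'):
    p,d,m=grab(n,n+'9');C=(fcloud if n[0]=='w' else cloud)(d,m)
    h=cv2.cvtColor(p,cv2.COLOR_RGB2HSV);k=cv2.inRange(h,(10,110,40),(32,255,255))>0
    k&=(C[...,2]>40)&(C[...,2]<70)&(abs(C[...,0]-567)<40)&(C[...,1]>-165)&(C[...,1]<-90)
    q=C[k];print(n,len(q),(np.percentile(q,[0,5,50,95,100],axis=0).round(1).tolist()) if len(q) else '')
E
```

```text
ee_pos: [566.6, -78.2, 146.8]
width: 9.5
ee_pos: [567.2, -60.0, 46.2]
width: 9.5
ee_pos: [568.3, -61.6, 36.0]
width: 9.7
time_s: 16.42
ee_pos: [568.0, -61.7, 35.7]
eef_rot: [0.001, 0.707, 0.707, 0.001]
wrist_force: [-0.9, 0.4, -2.3]
width: 9.6
grip_force: 58.0
[567.989231   -61.70504263  35.74707935  89.97811633]
[0.0034, -0.0028, 0.0055, -0.0002] rows 0.1
top 2 [[538.7, -125.3, 59.9], [538.7, -125.2, 60.2], [538.9, -123.9, 62.4], [539.0, -122.5, 64.6], [539.1, -122.4, 64.9]]
side 33 [[538.7, -143.6, 49.2], [540.7, -138.7, 50.3], [548.0, -117.0, 59.9], [576.1, -107.9, 62.5], [580.6, -104.9, 64.3]]
wrist 269 [[552.0, -145.9, 49.0], [553.1, -143.6, 51.2], [579.0, -138.9, 59.9], [583.3, -122.1, 61.3], [584.4, -90.9, 62.1]]
```

Horns span x 552–584.4 (centre 568.2, matching the tool), top at about 60, level. Trim x and z, then slide in slowly while watching the force.

```bash
P="python3 -m pendant"
$P '[[0,-0.003,0.005,0],[0,-0.003,0.005,0],[0,-0.003,0.005,0]]'|grep -E "pos|force"
$P '[[-0.015,0,0,0],[-0.03,0,0,0],[-0.045,0,0,0],[-0.06,0,0,0],[-0.075,0,0,0]]'|grep -E "pos|force"
$P '[[-0.008,0,0,0],[-0.016,0,0,0],[-0.024,0,0,0],[-0.03,0,0,0],[-0.03,0,0,0]]'|grep -E "pos|force"
python3 -c "from h import *;print(pose())"
```

```text
ee_pos: [565.4, -61.6, 32.1]
wrist_force: [-0.4, 0.5, -1.3]
grip_force: 58.0
ee_pos: [565.8, -100.2, 32.3]
wrist_force: [-0.9, -0.3, -2.3]
grip_force: 58.0
ee_pos: [565.8, -114.6, 32.3]
wrist_force: [0.1, 0.1, -3.1]
grip_force: 58.0
[ 565.82521281 -114.55225644   32.29222386   89.97175748]
```

```bash
P="python3 -m pendant"
$P '[[0,0.002,0,0],[-0.006,0.002,0,0],[-0.012,0.002,0,0],[-0.018,0.002,0,0],[-0.018,0.002,0,0]]'|grep -E "pos|force"
$P '[[-0.006,0,0,0],[-0.012,0,0,0],[-0.019,0,0,0],[-0.019,0,0,0],[-0.019,0,0,0]]'|grep -E "pos|force"
$P '[[0,0,0.004,0],[0,0,0.008,0],[0,0,0.01,0],[0,0,0.01,0]]'|grep -E "pos|force"
python3 -c "from h import *;print(pose())"
```

```text
ee_pos: [566.8, -123.6, 32.3]
wrist_force: [-0.1, 0.3, -1.9]
grip_force: 58.0
ee_pos: [566.8, -132.8, 32.3]
wrist_force: [0.1, 0.4, -1.7]
grip_force: 58.0
ee_pos: [566.7, -132.4, 27.2]
wrist_force: [-1.0, 0.5, -0.6]
grip_force: 58.0
[ 566.68400827 -132.42093085   27.1909378    89.99721773]
```

```bash
P="python3 -m pendant"
$P '[[0,0,0.001,0],[0,0,0.001,0],[0,0,0.001,0]]'|grep -E "pos|force"
$P '[[0,0,0.001,0],[0,0,0.001,0],[0,0,0.001,0]]'|grep -E "pos|force"
```

```text
ee_pos: [566.7, -132.4, 27.0]
wrist_force: [-2.1, 2.0, 3.6]
grip_force: 58.0
ee_pos: [566.8, -132.4, 26.9]
wrist_force: [-2.4, 3.2, 9.6]
grip_force: 58.0
```

```bash
P="python3 -m pendant"
$P '[[0,0,-0.001,0],[0,0,-0.001,0],[0,0,-0.001,0],[0,0,-0.001,0],[0,0,-0.001,0]]' 0.45|grep -E "pos|force|width"
$P '[[0,0,-0.03,0],[0,0,-0.07,0],[0,0,-0.12,0],[0,0,-0.18,0],[0,0,-0.24,0]]'|grep -E "pos|force|width"
$P '[[0,0,0,0],[0,0,0,0],[0,0,0,0]]'
python3 - <<'E'
from h import *
for n in('wrist','side','top'):
    p,d,m=grab(n,n+'10');C=(fcloud if n[0]=='w' else cloud)(d,m)
    h=cv2.cvtColor(p,cv2.COLOR_RGB2HSV);B=(abs(C[...,0]-567)<45)&(C[...,1]>-240)&(C[...,1]<-90)
    k=(cv2.inRange(h,(10,110,40),(32,255,255))>0)&B&(C[...,2]>38)&(C[...,2]<64)
    q=C[k];print(n,'brass',len(q),np.percentile(q,[1,50,99],axis=0).round(1).tolist() if len(q) else '')
    k=(p.max(2)<70)&B&(C[...,2]>62)&(C[...,2]<80)&(C[...,1]>-165);q=C[k];print(' fin',len(q),np.percentile(q,[2,50,98],axis=0).round(1).tolist() if len(q) else '')
    k=(p.max(2)<70)&B&(C[...,2]>46)&(C[...,2]<58)&(C[...,1]>-170);q=C[k];print(' bar',len(q),np.percentile(q,[2,50,98],axis=0).round(1).tolist() if len(q) else '')
E
```

```text
ee_pos: [566.8, -132.6, 26.7]
wrist_force: [-0.3, -0.5, 0.4]
width: 40.0
grip_force: 0.0
ee_pos: [566.2, -132.5, 147.5]
wrist_force: [1.3, -0.3, 0.3]
width: 41.4
grip_force: 0.0
time_s: 20.4
ee_pos: [566.4, -132.5, 146.3]
eef_rot: [-0.0, 0.707, 0.707, -0.0]
wrist_force: [0.2, 0.0, 0.2]
width: 41.6
grip_force: 0.0
wrist brass 93 [[549.6, -182.6, 40.9], [566.1, -175.6, 46.8], [584.5, -119.0, 53.7]]
 fin 328 [[562.6, -143.9, 64.2], [567.0, -130.8, 72.3], [571.5, -119.2, 73.8]]
 bar 204 [[562.2, -169.6, 50.9], [567.0, -158.4, 52.3], [570.9, -118.9, 56.9]]
side brass 55 [[538.7, -208.1, 40.5], [559.3, -182.7, 51.5], [593.2, -171.4, 55.4]]
 fin 17 [[562.6, -138.1, 63.1], [566.9, -119.0, 71.6], [571.7, -115.0, 75.1]]
 bar 11 [[562.3, -168.6, 49.7], [564.6, -125.3, 52.8], [570.4, -114.6, 57.6]]
top brass 0 
 fin 0 
 bar 0
```

Seated: fin top 72.3 (expected 72), bar top 52.3 (expected 52), so it lies flat. The bore is about 1 mm from the stem axis and the gripper is clear.

```bash
python3 -c "
from cell import ctrl
print(ctrl.close_job())"
```

```text
the job is handed in; nothing more can be done
None
```

I lifted the brass collar out of its cradle, set it flat on the bench, released it and took it again by its grip. I then slid it gap first onto the smallest damper's stem, where it lies flat on the seat with the bore about 1 mm off the stem axis. One first grasp closed on nothing because the real fingertips sit about 20 mm above the reported tool point. The job was handed in at about 20.6 s, and no result was reported back.

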